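Pop the stamp out of its holder and test-press the mould's sprung plate

ROBOT

A 6-joint arm with a two-finger parallel gripper is mounted at the origin on a cart in front of the work surface, level with it; the furniture and walls round the work are solid. World frame = base frame: x ahead of the robot, y to its left, z up, the work surface at z = 0. Lengths are in mm, angles in rad, forces in N, time in s.
With the tool pointing down it reaches from about 350 to 975 mm from the base axis. Payload 7.1 kg.
Tool frame: the origin (TCP) lies at the centre of the arm's flange, where the gripper is bolted on; the fingertips stand 182 mm ahead of it and the grasp point (between the pads) lies 163 mm ahead of it; x points along the fingers, y is the direction in which the jaws open and shut, and the axes are right-handed (so a half turn about x gives the same grasp; the last joint's range is limited). The gripper opens to 88 mm and grips with 3 to 60 N. Pads are 20 mm wide; open, the fingers measure 115 mm over their backs; the gripper's body (75 mm by 178 mm) begins 61 mm behind the grasp point.
Start: joints at [1.191, 0.423, 1.63, -0, 1.089, -0.019], TCP at [220.608, 584.755, 404.675] pointing down, gripper open.
Joint ranges: [-3, 3], [-0.9, 2.11], [0.09, 2.58], [-1.31, 4.45], [0.11, 2.69], [-2.54, 2.54]. Speed limits (rad/s): [2.39, 2.39, 3.01, 3.14, 3.14, 3.14].

INTERFACE

Orientations are given as a rotation vector (axis times angle).
In Python, from workcell import readout, viewer, workorder, models gives the robot as it stands. The module is installed in compiled form; this text tells all that it offers.
- The arm moves only by the tool apply_moves, never from a script. Its argument "commands" is a list that holds one entry, the list of rows, each a list of 4 numbers: the shift along the world's x, y, z in m, then the turn about the world's z in rad. A call has 1 to 8 rows; each row is the pose to reach, as a shift and turn from the pose commanded when the call began; what a row does not reach only later rows make up. A row lasts 1/8 s, in which the tool goes at most 62.5 mm and 10.7 degrees, less where a joint would pass 70% of its speed; a pose out of reach is approached as far as the arm can. A call with a gripper value outside its range is refused whole. "gripper" is the finger opening in m, from 0 to 0.0878, set as the call begins (left out, the last holds). The fingers move at their own pace and stop on an object; the grip force is fixed at half the most. Time passes only in rows, so rows that repeat a pose let the fingers close. It gives the time, the measured TCP pose, the force and the opening at its end, in the units of the state.
- readout.get_obs(): the state, without advancing time (a new reading comes with each control period).
- viewer.get_image(name): name is "scene" or "top"; returns a dict with "color" (384x512x3 uint8, red, green, blue), "vertical_fov" (degrees; the focal length in pixels is half the picture's height over the tangent of half this angle, whatever the lens; pixels are square), "cx", "cy" (the principal point, pixels), "rvec" (rotation vector, rad) and "tvec" (3), from world to camera coordinates, as OpenCV has them. Camera axes: x right, y down, z forward; pixel columns grow to the right and rows downward; lengths in mm; the calibration is good to about 2 mm. A picture is of the moment at which its call begins. There is no depth.
- workorder.close_job(): hands the job in, once; it reports no verdict.
Trained networks look in the newest picture that a camera, given by its name, has taken for a name from the list of things; names that differ only in an ending like _2 or _b are one class to them, and where a whole thing is asked for, a point or a joint stands for the part that bears it (a point fixed in the world has none). Each returns a list of dicts, best first, with "conf" (0 to 1); they miss things now and then, are a little off and sometimes report something else, mostly with a low value. They report only what shows in the picture. A call takes as long as a camera call.
- models.search_frame(camera, label): "position" ([x, y, z] in mm, in world coordinates, good to about 4 mm: the middle of the surface that is visible of it).
- models.place_of(camera, label): "position" ([x, y, z] in mm, in world coordinates, good to about 4 mm: a listed point, or the origin of a listed thing).
The state is a dict: "t": time; "qpos": joint angles; "qvel": joint speeds; "joint_torque": joint torques, N m; "ee_pos": TCP position; "orientation": TCP orientation; "ft_force": force on the tool from outside, world axes, zero at the start; "moment": the same for the moment, N m; "width": finger opening in mm.
Only numpy, scipy, OpenCV 4.12 (cv2) and the standard library are available. Lean on these libraries where they do the work, as an engineer would, in place of code of your own. Each camera call takes 0.05 s, during which the arm holds its last target.

TASK

Before pastry service, test the mould on the range: push the stamp sunk in the square steel holder gently down until its catch lets go and let it spring up by itself, then take it out. With the stamp held upright, press the sprung plate in the round mould squarely down until it sits hard and level on its hidden stop, keep it there for half a second without forcing it, and let it come up again. Finally stand the stamp upright on the middle of the small wooden board, leaving the garlic, pepper shaker and timer where they are.

Things in the scene. Friction and masses are not known exactly. Their poses are not given: they have to be found in the camera images.
- stamp_mid (a point): Middle of the loose stamp, 39 mm below its top: upright hand tamper 78 mm tall, 0.2-0.4 kg; flat steel foot 54 mm wide, 14 high; 22 mm neck; flat-topped black knob 44 mm wide (side straight from 50 to 74 mm above the underside). z up its axis. At first sunk in the holder, top level with the deck; only 8 mm gap round the knob. Pushed and let go, it rises 50 mm above its start in 0.6 s.
- holder: Square steel box fixed on the range, 116x116x120 mm high; origin: centre of underside. Round well 60 mm wide in mid-deck; in it the stamp on a sprung push-to-release lift. Pushing takes 4-8 N; the catch lets go at an unknown depth 5-13 mm, and 2-5 mm below that is a hard stop (force rises steeply). Once risen, lift the stamp 30 mm more to free it. Over 40 N by the stamp is forcing it.
- mould: round open steel mould fixed on the range: outside diameter 82 mm (92 mm at the foot), 60 mm high, inside diameter 72 mm, upright. Origin: centre of its underside, z up. More than 40 N between stamp and mould is forcing it.
- plate_top (a point): Centre of the upper face of the mould's sprung plate: 68 mm disc on a spring, can tip a few degrees any way; z is its normal, up. At rest 6 mm below the rim. The spring resists with 2-5 N; a fixed level stop lies at an unknown depth, 8-18 mm below rest (force rises steeply). It is hard down when the stamp bears on it with over 8 N for 0.3 s.
- board: flat square wooden pot board, 110 x 110 mm, 12 mm thick, fixed on the range. Origin: centre of its underside, z up.
- garlic_bulb: bystander: garlic bulb, 53 mm across and high, loose. Origin: centre of its underside.
- shaker: bystander: pepper shaker, 44 mm diameter, 90 mm high, loose. Origin: centre of its underside.
- kitchen_timer: bystander: white kitchen timer, 32 x 68 x 60 mm high, loose. Origin: centre of its underside.

How it is judged (in metres and radians):
On the way, in this order (a step that is already met when the one before it is completed fails the run):
1. the stamp is pushed at least 4 mm into the holder (z of stamp_mid in the frame of holder below 0.077 m).
2. the stamp has sprung up and stands on the lift in the well, not held by the fingers (z of stamp_mid in the frame of holder above 0.125 m and horizontal distance between stamp_mid and holder below 0.006 m and contact force between stamp and holder above 1 N and contact force between the fingers and stamp below 0.5 N), for 0.1 s.
3. the held stamp bears squarely on the mould's plate, hard down on its stop and level, for 0.3 s (contact force between stamp and mould above 8 N and z of plate_top in the frame of mould below 0.048 m and angle between plate_top's own z axis and vertical below 0.05 rad and angle between stamp_mid's own z axis and vertical below 0.09 rad and horizontal distance between stamp_mid and mould below 0.009 m), for 0.3 s.
At the end, for the whole second after the job is handed in: The stamp stands upright (within about 4 degrees) and at rest on the board, its axis within 25 mm of the board's centre, and the mould's plate is up again within 3 mm of its rest height (horizontal distance between stamp_mid and board below 0.025 m and z of stamp_mid in the frame of board between 0.047 and 0.055 m and angle between stamp_mid's own z axis and vertical below 0.08 rad and linear speed of stamp below 0.02 m/s and contact force between stamp and board above 1 N and z of plate_top in the frame of mould above 0.051 m); the robot touches nothing.
It fails at once if the stamp is forced in the holder with more than 40 N (contact force between stamp and holder above 40 N).
It fails at once if the stamp is forced in the mould with more than 40 N (contact force between stamp and mould above 40 N).
It fails at once if garlic, shaker or timer shifted by more than 30 mm (distance of any of garlic_bulb, shaker, kitchen_timer from where it was at the start of the episode above 0.03 m).
It also fails if it takes over 67 s, if anything falls off the work surface, if the arm or the gripper's body presses on something with over 40 N, if the wrist force passes 120 N, or if a joint passes its speed limit or range.

## Working session

There is one attempt and no reset: what is moved stays moved. The work goes in short steps, Python scripts to look and compute and a tool call to move; the robot and the scene stay as the last step left them, time stands still between calls to the robot, and variables do not carry over. Pictures are saved under pics/ and viewed, and the job is handed in when it is done.

Besides the shell and the picture viewer there is one more tool, called after "Call:" as name(argument=value, ...), one argument or row to a line, values as JSON. apply_moves: Moves the arm, as the interface text tells. Its arguments: {"type":"object","properties":{"commands":{"type":"array","items":{"type":"array","items":{"type":"array","items":{"type":"number"}}}},"gripper":{"type":"number"}},"required":["commands"]}

```bash
mkdir -p pics
cat > h.py <<'E'
import numpy as np, cv2
from workcell import readout, viewer, workorder, models
def shot(cam,name):
    d=viewer.get_image(cam); cv2.imwrite('pics/'+name,d['color'][:,:,::-1]); return d
def proj(d,P):
    f=192/np.tan(np.radians(d['vertical_fov'])/2)
    K=np.array([[f,0,d['cx']],[0,f,d['cy']],[0,0,1.]])
    return cv2.projectPoints(np.array(P,float).reshape(-1,1,3),np.array(d['rvec'],float),np.array(d['tvec'],float),K,None)[0].reshape(-1,2)
def unproj(d,uv,z):
    f=192/np.tan(np.radians(d['vertical_fov'])/2)
    R=cv2.Rodrigues(np.array(d['rvec'],float))[0]; t=np.array(d['tvec'],float).ravel()
    C=-R.T@t; r=R.T@np.array([(uv[0]-d['cx'])/f,(uv[1]-d['cy'])/f,1]); return C+r*(z-C[2])/r[2]
E
python3 - <<'E'
from h import *
print(readout.get_obs())
for c in ['scene','top']:
    d=shot(c,c+'1.png'); print(c,d['vertical_fov'],d['cx'],d['cy'],d['rvec'],d['tvec'])
    for l in ['stamp_mid','holder','mould','plate_top','board','garlic_bulb','shaker','kitchen_timer']:
        print(l,[(np.round(r['position']).tolist(),round(r['conf'],2)) for r in models.place_of(c,l)])
E
```

```text
{'t': 0.0, 'qpos': array([ 1.19104052e+00,  4.23840259e-01,  1.63068827e+00, -2.01867878e-05,
        1.08860375e+00, -1.89901823e-02]), 'qvel': array([ 5.41593159e-04,  2.14008753e-04,  4.37422402e-05,  1.02897480e-03,
        1.02289145e-04, -2.13684683e-03]), 'joint_torque': array([ 7.16967520e-06, -5.44603944e+01, -2.73665214e+01,  6.42292318e-02,
        2.24117265e-02, -1.17887212e-04]), 'ee_pos': array([220.4878553 , 584.5175345 , 403.90252963]), 'orientation': array([ 0.28187705,  1.55248669, -0.28426382]), 'ft_force': array([-0.21179526,  0.99335083,  1.20274579]), 'moment': array([ 0.09904663, -0.00587055, -0.00245459]), 'width': 88.41365562097617}
scene 47.54881007010063 264.86193680343354 189.0002509780255 [ 2.20495868 -1.02523399  0.40665989] [-261.9649418   440.91970774  543.27247172]
stamp_mid [([482.0, 268.0, 85.0], 0.65)]
holder [([486.0, 266.0, 1.0], 0.59)]
mould [([657.0, 128.0, -1.0], 0.79)]
plate_top [([660.0, 128.0, 52.0], 0.61)]
board [([497.0, -21.0, -2.0], 0.94)]
garlic_bulb [([495.0, 127.0, -3.0], 0.72)]
shaker [([645.0, -56.0, -1.0], 0.68)]
kitchen_timer [([598.0, 355.0, 4.0], 0.74)]
top 45.52231996114958 253.42178740795373 193.73326650366315 [ 1.89620852 -2.32791081  0.23213368] [251.55384602 549.96878891 838.80326097]
stamp_mid [([483.0, 267.0, 79.0], 0.62)]
holder [([481.0, 268.0, 2.0], 0.74)]
mould [([652.0, 125.0, 6.0], 0.71), ([606.0, 352.0, -1.0], 0.56)]
plate_top [([659.0, 130.0, 53.0], 0.86), ([481.0, 265.0, 79.0], 0.57), ([655.0, 127.0, 3.0], 0.34)]
board [([495.0, -16.0, -2.0], 0.74)]
garlic_bulb [([499.0, 130.0, -5.0], 0.68)]
shaker [([643.0, -56.0, -0.0], 0.79)]
kitchen_timer [([606.0, 350.0, -3.0], 0.72)]
```

View pics/scene1.png

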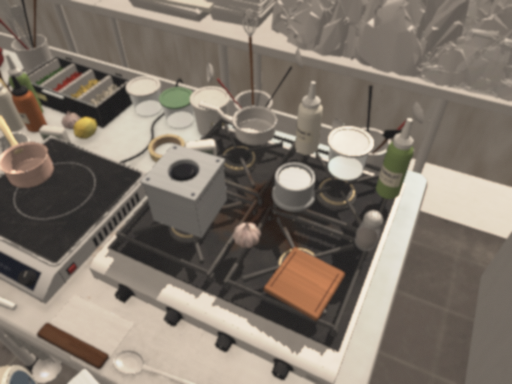

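View pics/top1.png

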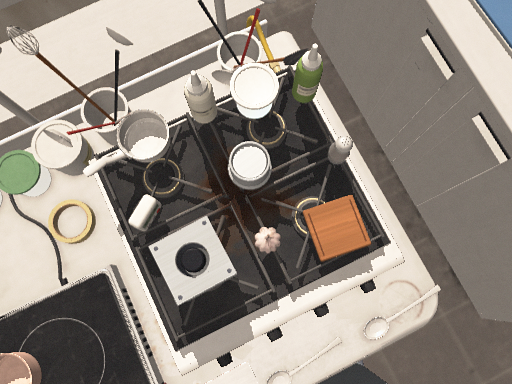

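The scene view shows the holder well near (183,170), the mould (295,185), garlic (247,234), the board (305,282), the shaker (370,230), and the timer (205,146). In the top view the well is at (193,260), the mould rim at (249,165) and the board at (337,228). I'll refine the centres next.

Run:
```python
from h import *
for c,boxes in {'top':[(145,210,100,100),(215,130,70,70),(295,185,90,90)],'scene':[(135,135,100,100),(262,150,70,70),(255,240,100,90)]}.items():
    im=cv2.imread(f'pics/{c}1.png'); 
    out=[cv2.resize(im[y:y+h,x:x+w],(260,260*h//w if 0 else 260),interpolation=cv2.INTER_CUBIC) for x,y,w,h in boxes]
    cv2.imwrite(f'pics/{c}1c.png',np.hstack(out))
```

```text
(no output)
```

View pics/top1c.png

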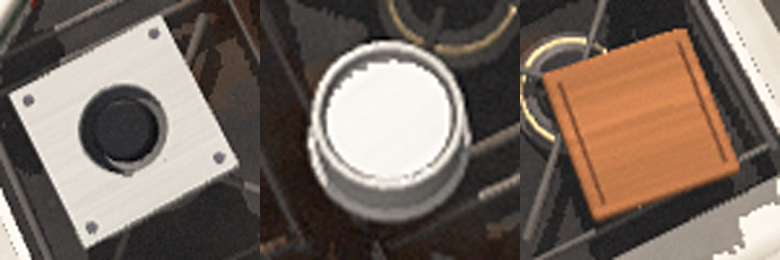

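View pics/scene1c.png

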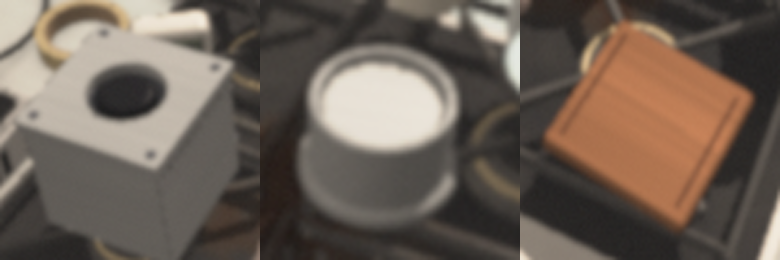

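Run:
```python
from h import *
D={c:viewer.get_image(c) for c in ['top','scene']}
def U(c,box,pts,z):
    x,y,w,h=box
    return np.array([unproj(D[c],(x+(p[0]+.5)*w/260-.5,y+(p[1]+.5)*h/260-.5),z) for p in pts])
def circ(c,box,ell,z):
    # ell bounds x0,x1,y0,y1 ; fit circle whose projection has such bounds
    from scipy.optimize import least_squares
    x,y,w,h=box
    b=np.array([x+ell[0]*w/260,x+ell[1]*w/260,y+ell[2]*h/260,y+ell[3]*h/260])-.5
    a=np.linspace(0,2*np.pi,120)
    g=U(c,box,[((ell[0]+ell[1])/2,(ell[2]+ell[3])/2)],z)[0]
    def f(p):
        q=proj(D[c],np.c_[p[0]+p[2]*np.cos(a),p[1]+p[2]*np.sin(a),0*a+z]); return np.r_[q[:,0].min(),q[:,0].max(),q[:,1].min(),q[:,1].max()]-b
    r=least_squares(f,[g[0],g[1],30]); return r.x.round(1),r.fun.round(1)
for c,b,p,z in [('top',(145,210,100,100),[(10,95),(160,15),(238,165),(88,248)],120),('scene',(135,135,100,100),[(18,120),(77,10),(233,65),(155,168)],120),
  ('top',(295,185,90,90),[(23,75),(167,28),(218,168),(75,222)],12),('scene',(255,240,100,90),[(105,22),(235,97),(162,225),(28,138)],12)]:
    P=U(c,b,p,z); e=np.diff(np.r_[P,P[:1]],axis=0); print(c,P.mean(0).round(1),np.linalg.norm(e,axis=1).round(1),np.arctan2(e[:,1],e[:,0]).round(3))
print('well',circ('top',(145,210,100,100),(79,167,84,177),120),circ('scene',(135,135,100,100),(87,165,65,118),120))
print('mould',circ('top',(215,130,70,70),(50,207,40,190),60),circ('scene',(262,150,70,70),(48,197,45,153),60))
```

```text
top [482.6 266.7 120. ] [115.2 115.9 113.2 116.1] [-1.276 -2.854  1.868  0.305]
scene [482.8 271.8 120. ] [121.9 140.5 112.8 111.8] [ 0.509 -1.331 -2.869  1.853]
top [497.  -17.2  12. ] [108.4 104.1 107.1 108.1] [-1.457 -3.041  1.722  0.113]
scene [497.1 -20.   12. ] [105.6 104.6 104.2 103.8] [-1.447 -3.034  1.688  0.121]
well (array([482.7, 267.7,  30.5]), array([-0.4,  0.4,  0.4, -0.4])) (array([483.2, 267. ,  27.9]), array([ 0.1, -0.1, -0.2,  0.2]))
mould (array([656.6, 130. ,  41.6]), array([ 0.1, -0.1, -0.1,  0.1])) (array([655.5, 129.5,  41.6]), array([-0.1,  0.1,  0.2, -0.2]))
```

Run:
```python
from h import *
o=readout.get_obs();R=cv2.Rodrigues(o['orientation'])[0];print(R.round(4),o['ee_pos'])
d=viewer.get_image('top')
for n,uv,z in [('bottle',(203,110),60),('bottletop',(196,75),180),('bowl near',(258,115),60),('pan near',(150,155),60),('panhandle',(95,168),60)]: print(n,unproj(d,uv,z).round())
```

```text
[[-0.      0.353   0.9356]
 [-0.      0.9356 -0.353 ]
 [-1.     -0.     -0.    ]] [220.58562526 584.74846244 404.66928911]
bottle [779. 200.  60.]
bottletop [796. 196. 180.]
bowl near [746.  93.  60.]
pan near [707. 320.  60.]
panhandle [703. 431.  60.]
```

Call:
apply_moves(
  commands=[
    [[0.037,-0.045,0,0.05],[0.074,-0.09,0,0.1],[0.112,-0.136,0,0.15],[0.15,-0.182,0,0.2],[0.188,-0.227,0,0.25],[0.226,-0.273,-0.01,0.3],[0.262,-0.317,-0.04,0.36],[0.2625,-0.3175,-0.072,0.36]],
  ],
  gripper=0,
)

```text
t: 2.05
ee_pos: [485.4, 264.6, 332.6]
orientation: [0.004, 1.568, -0.003]
ft_force: [0.1, 0.7, 0.2]
width: 11.5
```

Run:
```python
from h import *
shot('top','top2.png');shot('scene','scene2.png')
o=readout.get_obs();print(o['t'],o['ee_pos'],o['ft_force'],o['width'],cv2.Rodrigues(o['orientation'])[0].round(3))
a=cv2.imread('pics/top2.png')[180:340,110:280];b=cv2.imread('pics/scene2.png')[60:220,110:280]
cv2.imwrite('pics/c2.png',np.hstack([cv2.resize(a,(390,367)),cv2.resize(b,(390,367))]))
```

```text
2.15 [482.67865282 265.64974819 329.8061205 ] [-0.64681677  0.41621739 -0.13124315] 3.2251335556397014 [[-0.005  0.003  1.   ]
 [-0.003  1.    -0.003]
 [-1.    -0.003 -0.005]]
```

View pics/c2.png

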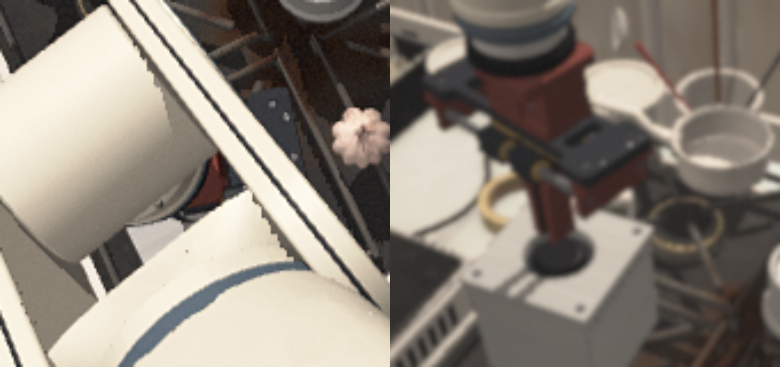

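The fingers sit over the well, clear of everything. Next I'll descend to just above the knob.

Call:
apply_moves(
  commands=[
    [[0,0,-0.01,0],[0,0,-0.02,0],[0,0,-0.026,0],[0,0,-0.027,0],[0,0,-0.028,0],[0,0,-0.029,0],[0,0,-0.03,0],[0,0,-0.031,0]],
  ],
)

```text
t: 3.15
ee_pos: [483.3, 267.2, 302.0]
orientation: [0.001, 1.57, -0.001]
ft_force: [-0.3, -1.2, 4.3]
width: 0.3
```

Call:
apply_moves(
  commands=[
    [[0,0,-0.001,0],[0,0,-0.002,0],[0,0,-0.003,0],[0,0,-0.004,0],[0,0,-0.005,0]],
  ],
)

```text
t: 3.78
ee_pos: [483.3, 267.2, 297.0]
orientation: [0.001, 1.57, -0.001]
ft_force: [0.3, -1.3, 7.8]
width: 0.7
```

Call:
apply_moves(
  commands=[
    [[0,0,-0.001,0],[0,0,-0.002,0]],
  ],
)

```text
t: 4.03
ee_pos: [483.3, 267.2, 295.1]
orientation: [0.001, 1.57, -0.0]
ft_force: [-1.0, -2.4, 8.7]
width: 0.4
```

Call:
apply_moves(
  commands=[
    [[0,0,-0.001,0]],
  ],
)

```text
t: 4.15
ee_pos: [483.3, 267.2, 294.1]
orientation: [0.001, 1.57, -0.001]
ft_force: [-0.1, -1.7, 8.4]
width: 0.4
```

Call:
apply_moves(
  commands=[
    [[0,0,-0.001,0]],
  ],
)

```text
t: 4.28
ee_pos: [483.3, 267.2, 293.1]
orientation: [0.001, 1.57, -0.001]
ft_force: [-0.7, -1.8, 8.5]
width: 0.2
```

Call:
apply_moves(
  commands=[
    [[0,0,-0.001,0]],
  ],
)

```text
t: 4.4
ee_pos: [483.3, 267.2, 292.1]
orientation: [0.001, 1.57, -0.001]
ft_force: [-0.7, -1.6, 8.3]
width: 0.9
```

Call:
apply_moves(
  commands=[
    [[0,0,-0.001,0]],
  ],
)

```text
t: 4.53
ee_pos: [483.3, 267.2, 291.1]
orientation: [0.001, 1.57, -0.001]
ft_force: [-1.1, -2.6, 8.8]
width: 0.4
```

Call:
apply_moves(
  commands=[
    [[0,0,-0.001,0]],
  ],
)

```text
t: 4.65
ee_pos: [483.4, 267.3, 290.2]
orientation: [0.001, 1.57, -0.0]
ft_force: [-1.3, -1.6, 13.4]
width: 0.3
```

Call:
apply_moves(
  commands=[
    [[0,0,-0.001,0]],
  ],
)

```text
t: 4.78
ee_pos: [483.5, 267.5, 289.7]
orientation: [0.001, 1.57, -0.0]
ft_force: [-4.2, -1.4, 17.9]
width: 0.3
```

Force jumps to 18 N, so this is the hard stop and the catch has been passed. I'll retreat quickly.

Call:
apply_moves(
  commands=[
    [[0,0,0.03,0],[0,0,0.085,0],[0,0,0.13,0],[0,0,0.14,0],[0,0,0.14,0],[0,0,0.14,0],[0,0,0.14,0],[0,0,0.14,0]],
  ],
)

```text
t: 5.78
ee_pos: [483.0, 267.2, 427.7]
orientation: [-0.0, 1.572, -0.001]
ft_force: [0.3, -0.0, -0.4]
width: 0.7
```

Run:
```python
from h import *
d=shot('scene','scene3.png')
print([(r['position'],r['conf']) for r in models.place_of('scene','stamp_mid')])
o=readout.get_obs();print(o['t'],o['ee_pos'],o['ft_force'])
b=cv2.imread('pics/scene3.png')[60:220,110:280]
cv2.imwrite('pics/c3.png',cv2.resize(b,(510,480)))
for z in (92,170): print(z,proj(d,[[483,267,z]]))
```

```text
[([483.9, 265.9, 133.0], 0.62)]
5.875 [483.10342981 267.26106333 428.14471823] [0.2599268  0.926021   0.47963045]
92 [[184.88086198 179.84321053]]
170 [[179.19222163 149.77658627]]
```

View pics/c3.png

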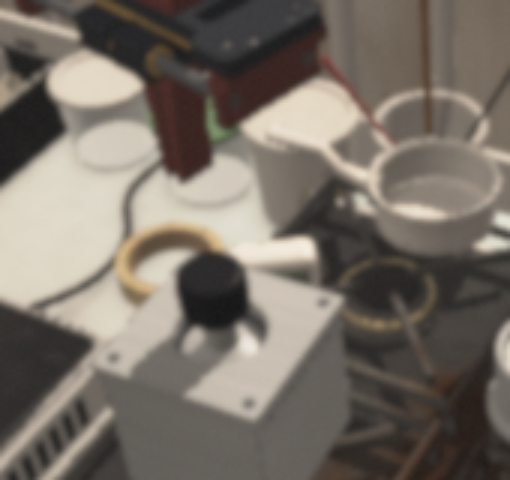

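The stamp has risen: the knob is at crop (212,285), about (181,155) in the full image, and mid-height is about 132 mm. I'll open the gripper and come down round the knob.

Call:
apply_moves(
  commands=[
    [[0,0,0,0],[0,0,0,0],[0,0,-0.02,0],[0,0,-0.04,0],[0,0,-0.05,0],[0,0,-0.055,0],[0,0,-0.055,0],[0,0,-0.055,0]],
  ],
  gripper=0.0878,
)

```text
t: 6.88
ee_pos: [483.3, 267.4, 374.3]
orientation: [0.001, 1.57, -0.0]
ft_force: [-0.5, -0.4, -0.4]
width: 77.0
```

Run:
```python
from h import *
d=shot('scene','scene4.png')
o=readout.get_obs();print(o['t'],o['ee_pos'],o['ft_force'],o['width'])
b=cv2.imread('pics/scene4.png')[60:220,110:280]
cv2.imwrite('pics/c4.png',cv2.resize(b,(510,480)))
```

```text
6.925 [483.2794039  267.36775584 374.2721575 ] [-0.52601079  0.42542156  0.66967798] 81.01671762448198
```

View pics/c4.png

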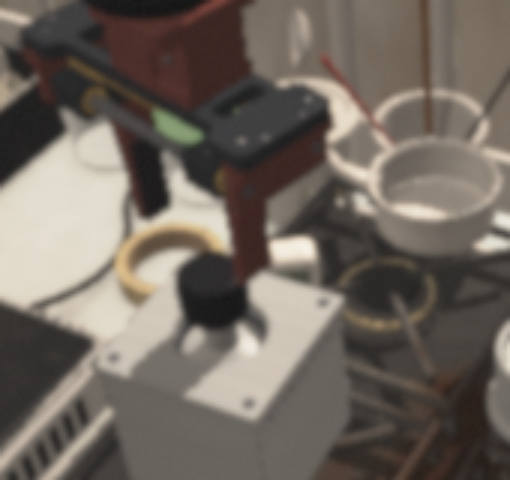

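The jaws straddle the knob in y, so I'll descend and then close.

Call:
apply_moves(
  commands=[
    [[0,0,-0.02,0],[0,0,-0.04,0],[0,0,-0.052,0],[0,0,-0.056,0],[0,0,-0.056,0]],
  ],
)

```text
t: 7.55
ee_pos: [483.3, 267.3, 317.9]
orientation: [0.001, 1.571, -0.001]
ft_force: [0.1, -0.3, -0.4]
width: 87.4
```

Call:
apply_moves(
  commands=[
    [[0,0,0,0],[0,0,0,0],[0,0,0,0],[0,0,0,0],[0,0,0,0],[0,0,0,0]],
  ],
  gripper=0.0,
)

```text
t: 8.3
ee_pos: [483.1, 267.2, 317.7]
orientation: [0.0, 1.571, -0.001]
ft_force: [-0.6, -0.5, 1.8]
width: 43.1
```

Run:
```python
from h import *
d=shot('scene','scene5.png')
o=readout.get_obs();print(o['t'],o['ee_pos'],o['ft_force'],o['width'])
b=cv2.imread('pics/scene5.png')[60:220,110:280]
cv2.imwrite('pics/c5.png',cv2.resize(b,(510,480)))
```

```text
8.35 [483.1095369  267.17894223 317.73541073] [ 0.11083133 -1.7821032   1.5099723 ] 43.04449231579313
```

View pics/c5.png

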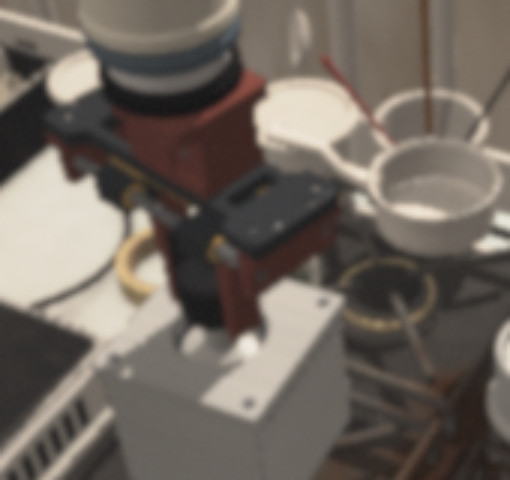

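Call:
apply_moves(
  commands=[
    [[0,0,0.01,0],[0,0,0.022,0],[0,0,0.034,0],[0,0,0.05,0],[0,0,0.07,0],[0,0,0.08,0],[0,0,0.08,0]],
  ],
)

```text
t: 9.22
ee_pos: [483.2, 267.3, 398.7]
orientation: [0.001, 1.569, 0.0]
ft_force: [-0.7, -0.9, -3.6]
width: 43.0
```

Run:
```python
from h import *
d=shot('scene','scene6.png')
o=readout.get_obs();print(o['t'],o['ee_pos'],o['ft_force'],o['width'])
print([(r['position'],r['conf']) for r in models.place_of('scene','stamp_mid')])
b=cv2.imread('pics/scene6.png')[60:220,110:280]
cv2.imwrite('pics/c6.png',cv2.resize(b,(680,600)))
```

```text
9.275 [482.99438043 267.21351431 397.86743315] [-0.47040824 -0.2219883  -3.65385086] 43.32331451075141
[([487.1, 267.6, 214.7], 0.69)]
```

View pics/c6.png

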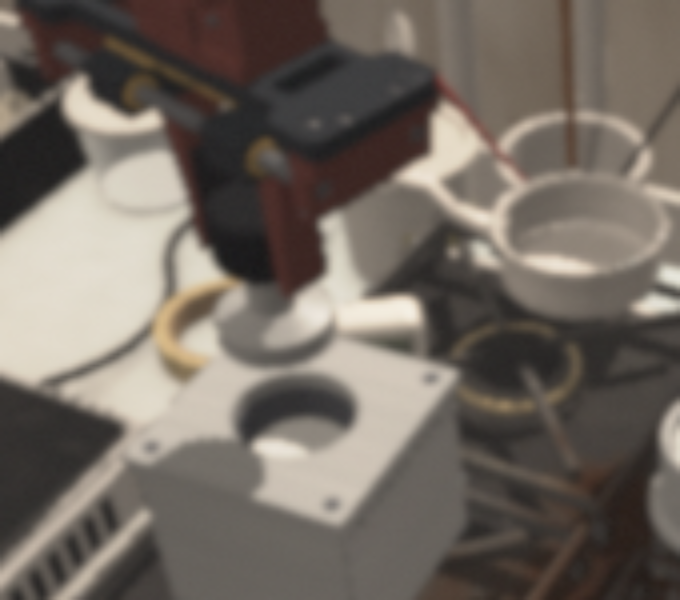

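The stamp is held upright and clear of the well, with its foot at crop (275,330). Now I'll carry it over the mould.

Call:
apply_moves(
  commands=[
    [[0.02,-0.016,0,0],[0.05,-0.04,0,0],[0.09,-0.072,0,0],[0.13,-0.104,0,0],[0.16,-0.127,0,0],[0.173,-0.138,-0.02,0],[0.173,-0.138,-0.05,0],[0.173,-0.138,-0.07,0]],
  ],
)

```text
t: 10.32
ee_pos: [654.8, 129.4, 324.2]
orientation: [0.0, 1.575, -0.001]
ft_force: [-0.5, 1.1, -3.1]
width: 42.9
```

Run:
```python
from h import *
readout
d=shot('scene','scene7.png');e=shot('top','top7.png')
o=readout.get_obs();print(o['t'],o['ee_pos'],o['ft_force'],o['width'],o['orientation'])
print([(r['position'],r['conf']) for r in models.place_of('scene','stamp_mid')],[(r['position'],r['conf']) for r in models.place_of('top','stamp_mid')])
b=cv2.imread('pics/scene7.png')[80:240,215:385]
im=cv2.resize(b,None,fx=3.5,fy=3.5,interpolation=cv2.INTER_CUBIC)
# overlay predicted foot circles
x,y,z=o['ee_pos']; zb=z-163-63; a=np.linspace(0,2*np.pi,60)
for r,zz in [(27,zb),(27,zb+14),(22,zb+50),(22,zb+78)]:
    q=proj(d,np.c_[x+r*np.cos(a),y+r*np.sin(a),0*a+zz]); q=(q+.5-[215,80])*3.5
    cv2.polylines(im,[q.astype(np.int32).reshape(-1,1,2)],True,(0,255,0),1)
q=(proj(d,np.c_[656+41*np.cos(a),129.5+41*np.sin(a),0*a+60])+.5-[215,80])*3.5
cv2.polylines(im,[q.astype(np.int32).reshape(-1,1,2)],True,(0,0,255),1)
cv2.imwrite('pics/c7.png',im)
```

```text
10.425 [654.4164223  129.56235921 323.74579236] [-1.04216237 -0.07633745 -3.00472534] 42.95921054322648 [-7.38045169e-04  1.57756205e+00 -9.72976456e-04]
[([656.9, 127.6, 139.5], 0.75)] []
```

View pics/c7.png

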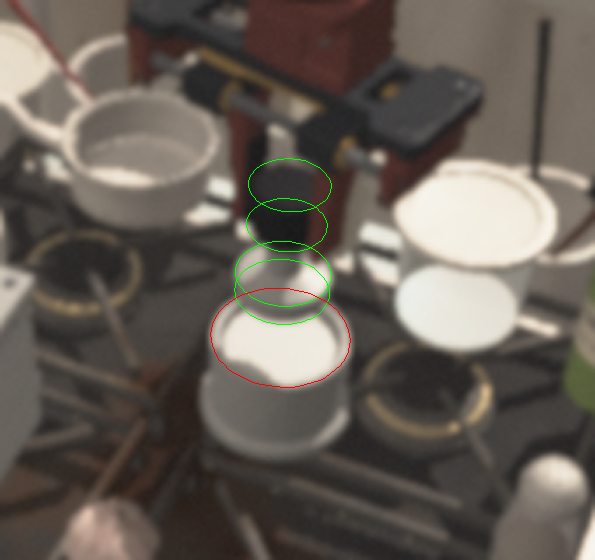

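View pics/top7.png

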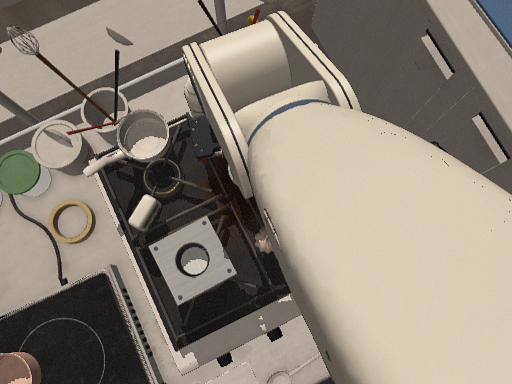

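The overlay of the stamp and mould matches the image, with the rim centred near (280,338) in the crop. I'll lower to just above the plate.

Call:
apply_moves(
  commands=[
    [[0,0,-0.012,0],[0,0,-0.025,0],[0,0,-0.034,0],[0,0,-0.037,0],[0,0,-0.038,0],[0,0,-0.039,0],[0,0,-0.04,0],[0,0,-0.041,0]],
  ],
)

```text
t: 11.52
ee_pos: [656.2, 129.3, 286.8]
orientation: [0.001, 1.57, -0.001]
ft_force: [0.7, -0.9, -3.7]
width: 43.0
```

Run:
```python
from h import *
d=shot('scene','scene8.png')
o=readout.get_obs();print(o['t'],o['ee_pos'],o['ft_force'],o['width'],o['orientation'])
b=cv2.imread('pics/scene8.png')[80:240,215:385]
im=cv2.resize(b,None,fx=3.5,fy=3.5,interpolation=cv2.INTER_CUBIC)
cv2.imwrite('pics/c8.png',im)
```

```text
11.575 [656.08927538 129.23056611 286.63801344] [-0.28619355  0.28046188 -2.83951668] 43.13874258883732 [ 6.09261621e-04  1.57074266e+00 -6.39834349e-04]
```

View pics/c8.png

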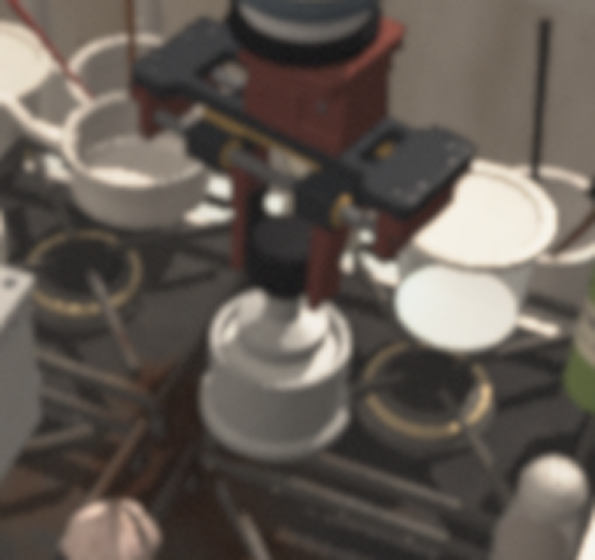

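Centred in the mould and in front of the bowl. I'll press slowly from here.

Call:
apply_moves(
  commands=[
    [[0,0,-0.0015,0],[0,0,-0.003,0],[0,0,-0.0045,0],[0,0,-0.006,0],[0,0,-0.0075,0],[0,0,-0.009,0],[0,0,-0.0105,0],[0,0,-0.012,0]],
  ],
)

```text
t: 12.58
ee_pos: [656.2, 129.3, 274.7]
orientation: [0.001, 1.571, -0.001]
ft_force: [0.1, 0.1, -1.0]
width: 42.9
```

Call:
apply_moves(
  commands=[
    [[0,0,-0.001,0],[0,0,-0.002,0]],
  ],
)

```text
t: 12.82
ee_pos: [656.2, 129.3, 272.7]
orientation: [0.001, 1.571, -0.001]
ft_force: [-0.5, -0.3, -1.2]
width: 42.9
```

Call:
apply_moves(
  commands=[
    [[0,0,-0.001,0]],
  ],
)

```text
t: 12.95
ee_pos: [656.1, 129.3, 271.7]
orientation: [0.001, 1.571, -0.001]
ft_force: [0.1, -0.4, -1.9]
width: 42.8
```

Call:
apply_moves(
  commands=[
    [[0,0,-0.001,0]],
  ],
)

```text
t: 13.08
ee_pos: [656.1, 129.3, 270.7]
orientation: [0.001, 1.571, -0.001]
ft_force: [-0.5, -0.2, -1.2]
width: 42.7
```

Call:
apply_moves(
  commands=[
    [[0,0,-0.001,0]],
  ],
)

```text
t: 13.2
ee_pos: [656.2, 129.3, 269.7]
orientation: [0.001, 1.571, -0.001]
ft_force: [0.0, 0.1, -0.1]
width: 43.0
```

Call:
apply_moves(
  commands=[
    [[0,0,-0.001,0]],
  ],
)

```text
t: 13.32
ee_pos: [656.1, 129.3, 268.7]
orientation: [0.001, 1.571, -0.001]
ft_force: [-0.5, 0.4, -0.7]
width: 43.1
```

Call:
apply_moves(
  commands=[
    [[0,0,-0.001,0]],
  ],
)

```text
t: 13.45
ee_pos: [656.2, 129.3, 267.7]
orientation: [0.001, 1.571, -0.001]
ft_force: [0.2, 0.5, -0.3]
width: 42.9
```

Call:
apply_moves(
  commands=[
    [[0,0,-0.001,0]],
  ],
)

```text
t: 13.58
ee_pos: [656.1, 129.3, 266.7]
orientation: [0.001, 1.571, -0.001]
ft_force: [1.0, 1.0, -0.5]
width: 43.0
```

Call:
apply_moves(
  commands=[
    [[0,0,-0.001,0]],
  ],
)

```text
t: 13.7
ee_pos: [656.1, 129.3, 265.7]
orientation: [0.001, 1.571, -0.001]
ft_force: [0.0, 0.9, -0.5]
width: 43.0
```

Call:
apply_moves(
  commands=[
    [[0,0,-0.001,0]],
  ],
)

```text
t: 13.82
ee_pos: [656.2, 129.2, 264.7]
orientation: [0.001, 1.571, -0.001]
ft_force: [-1.2, -0.8, 5.3]
width: 43.3
```

Call:
apply_moves(
  commands=[
    [[0,0,-0.0007,0]],
  ],
)

```text
t: 13.95
ee_pos: [656.3, 129.3, 264.6]
orientation: [0.001, 1.57, -0.001]
ft_force: [-1.9, -1.4, 9.4]
width: 42.7
```

Call:
apply_moves(
  commands=[
    [[0,0,-0.0005,0]],
  ],
)

```text
t: 14.08
ee_pos: [656.4, 129.3, 264.6]
orientation: [0.001, 1.57, -0.001]
ft_force: [-3.4, -1.0, 10.3]
width: 43.2
```

Call:
apply_moves(
  commands=[
    [[0,0,0,0],[0,0,0,0],[0,0,0,0]],
  ],
)

```text
t: 14.45
ee_pos: [656.3, 129.2, 264.6]
orientation: [0.001, 1.57, -0.001]
ft_force: [-3.5, -0.7, 7.6]
width: 43.1
```

Run:
```python
from h import *
d=shot('scene','scene9.png')
o=readout.get_obs();print(o['t'],o['ee_pos'],o['ft_force'],o['moment'],o['width'],o['orientation'])
b=cv2.imread('pics/scene9.png')[80:240,215:385]
im=cv2.resize(b,None,fx=3.5,fy=3.5,interpolation=cv2.INTER_CUBIC)
cv2.imwrite('pics/c9.png',im)
```

```text
14.5 [656.31364872 129.25277383 264.63687621] [-2.67749793 -1.88251751  8.22313833] [-0.14455785  0.5381939  -0.01671076] 43.37132835400088 [ 6.80173874e-04  1.56992869e+00 -5.49434530e-04]
```

View pics/c9.png

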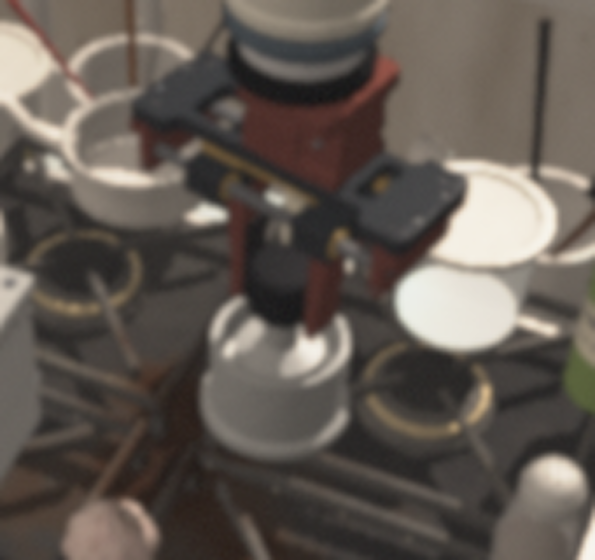

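Call:
apply_moves(
  commands=[
    [[0,0,-0.0005,0],[0,0,-0.0005,0],[0,0,-0.0005,0],[0,0,-0.0005,0]],
  ],
)

```text
t: 15.0
ee_pos: [656.4, 129.2, 264.6]
orientation: [0.001, 1.57, -0.001]
ft_force: [-2.8, -0.8, 11.0]
width: 43.2
```

Call:
apply_moves(
  commands=[
    [[0,0,0.004,0],[0,0,0.01,0],[0,0,0.018,0],[0,0,0.03,0],[0,0,0.06,0],[0,0,0.09,0],[0,0,0.1,0],[0,0,0.1,0]],
  ],
)

```text
t: 16.0
ee_pos: [656.0, 129.3, 363.4]
orientation: [0.001, 1.57, -0.0]
ft_force: [0.1, 0.1, -3.3]
width: 43.2
```

Run:
```python
from h import *
d=shot('scene','scene10.png')
o=readout.get_obs();print(o['t'],o['ee_pos'],o['ft_force'],o['moment'],o['width'],o['orientation'])
print([(r['position'],r['conf']) for r in models.place_of('scene','plate_top')],[(r['position'],r['conf']) for r in models.place_of('scene','stamp_mid')])
b=cv2.imread('pics/scene10.png')[60:220,215:385]
im=cv2.resize(b,None,fx=3.5,fy=3.5,interpolation=cv2.INTER_CUBIC)
x,y,z=o['ee_pos']; zb=z-163-63; a=np.linspace(0,2*np.pi,60)
for r,zz in [(27,zb),(27,zb+14),(22,zb+50)]:
    q=proj(d,np.c_[x+r*np.cos(a),y+r*np.sin(a),0*a+zz]); q=(q+.5-[215,60])*3.5
    cv2.polylines(im,[q.astype(np.int32).reshape(-1,1,2)],True,(0,255,0),1)
cv2.imwrite('pics/c10.png',im)
```

```text
16.05 [655.76108562 129.21611523 362.37687398] [ 0.32127915 -0.36768429 -2.80936324] [0.00802473 0.0097553  0.04948245] 43.09217810228237 [ 4.99276513e-04  1.57162784e+00 -7.22737972e-04]
[([657.0, 131.2, 54.2], 0.77), ([658.1, 126.0, 0.2], 0.15)] [([657.0, 128.2, 178.6], 0.93), ([644.8, -58.3, -1.1], 0.29)]
```

View pics/c10.png

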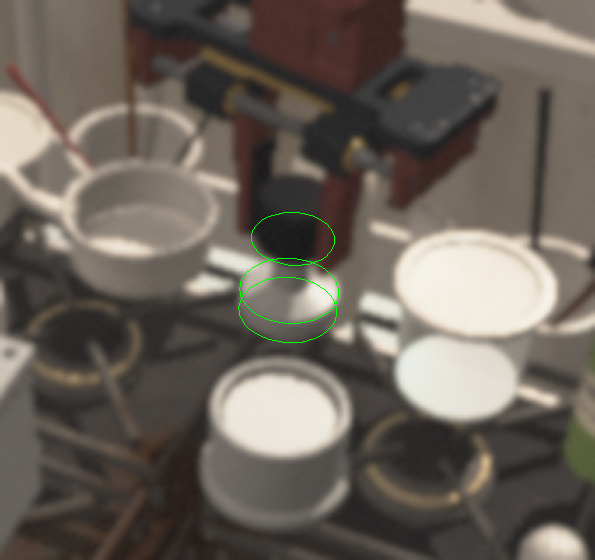

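The plate is back up (network gives z 54) and the stamp is upright and hasn't slipped. On to the board.

Call:
apply_moves(
  commands=[
    [[-0.015,-0.014,0,0],[-0.045,-0.042,0,0],[-0.08,-0.074,0,0],[-0.115,-0.106,0,0],[-0.145,-0.134,0,0],[-0.159,-0.147,-0.02,0],[-0.159,-0.147,-0.05,0],[-0.159,-0.147,-0.07,0]],
  ],
)

```text
t: 17.15
ee_pos: [496.3, -18.0, 291.2]
orientation: [0.001, 1.573, -0.001]
ft_force: [0.3, 0.8, -3.2]
width: 42.7
```

Call:
apply_moves(
  commands=[
    [[0,0,-0.015,0],[0,0,-0.028,0],[0,0,-0.038,0],[0,0,-0.044,0],[0,0,-0.047,0],[0,0,-0.048,0]],
  ],
)

```text
t: 17.9
ee_pos: [497.2, -17.7, 245.1]
orientation: [0.001, 1.57, -0.001]
ft_force: [0.4, 0.1, -3.3]
width: 43.1
```

Run:
```python
from h import *
d=shot('scene','scene11.png')
o=readout.get_obs();print(o['t'],o['ee_pos'],o['ft_force'],o['moment'],o['width'],o['orientation'])
b=cv2.imread('pics/scene11.png')[160:340,215:405]
im=cv2.resize(b,None,fx=3.3,fy=3.3,interpolation=cv2.INTER_CUBIC)
cv2.imwrite('pics/c11.png',im)
```

```text
17.95 [497.21666794 -17.74882229 245.11065262] [ 0.36092271  0.48034819 -3.5839191 ] [ 0.0004313   0.00244172 -0.05025468] 43.243785077026935 [ 5.97721024e-04  1.57037021e+00 -6.52758663e-04]
```

View pics/c11.png

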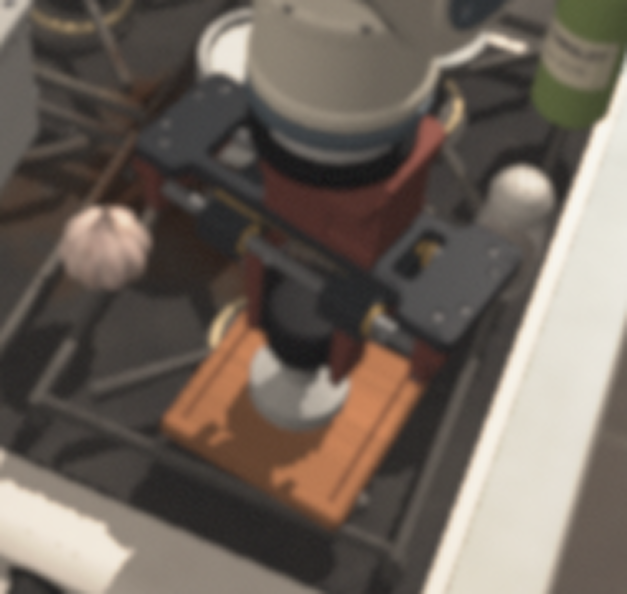

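The foot is just above the board, at crop (300,390). I'll lower until it touches.

Call:
apply_moves(
  commands=[
    [[0,0,-0.001,0],[0,0,-0.002,0],[0,0,-0.003,0],[0,0,-0.004,0],[0,0,-0.005,0]],
  ],
)

```text
t: 18.58
ee_pos: [497.1, -17.7, 239.9]
orientation: [0.001, 1.571, -0.001]
ft_force: [-0.3, 0.2, -3.3]
width: 43.0
```

Call:
apply_moves(
  commands=[
    [[0,0,-0.001,0]],
  ],
)

```text
t: 18.7
ee_pos: [497.1, -17.7, 238.9]
orientation: [0.001, 1.571, -0.001]
ft_force: [-0.0, -0.6, -3.2]
width: 43.1
```

Call:
apply_moves(
  commands=[
    [[0,0,-0.001,0]],
  ],
)

```text
t: 18.82
ee_pos: [497.1, -17.7, 237.9]
orientation: [0.001, 1.571, -0.001]
ft_force: [0.2, -0.4, -3.4]
width: 43.1
```

Call:
apply_moves(
  commands=[
    [[0,0,-0.0007,0]],
  ],
)

```text
t: 18.95
ee_pos: [497.2, -17.8, 237.7]
orientation: [0.001, 1.571, -0.001]
ft_force: [-3.7, -0.5, 11.3]
width: 43.0
```

Call:
apply_moves(
  commands=[
    [[0,0,-0.0007,0]],
  ],
)

```text
t: 19.08
ee_pos: [497.2, -17.8, 237.6]
orientation: [0.001, 1.571, -0.001]
ft_force: [-5.8, -0.1, 19.4]
width: 42.7
```

Call:
apply_moves(
  commands=[
    [[0,0,-0.0007,0]],
  ],
)

```text
t: 19.2
ee_pos: [497.2, -17.8, 237.6]
orientation: [0.001, 1.57, -0.001]
ft_force: [-8.8, -0.2, 29.7]
width: 42.6
```

Seated on the board. I'll relieve the load and then release.

Call:
apply_moves(
  commands=[
    [[0,0,0.0016,0],[0,0,0.0016,0],[0,0,0.0016,0]],
  ],
)

```text
t: 19.58
ee_pos: [497.3, -17.8, 237.7]
orientation: [0.001, 1.57, -0.001]
ft_force: [-0.7, -0.6, 5.6]
width: 42.9
```

Call:
apply_moves(
  commands=[
    [[0,0,0,0],[0,0,0,0],[0,0,0,0],[0,0,0,0],[0,0,0,0],[0,0,0,0],[0,0,0,0],[0,0,0,0]],
  ],
  gripper=0.0878,
)

```text
t: 20.58
ee_pos: [497.1, -17.8, 237.5]
orientation: [0.001, 1.571, -0.001]
ft_force: [0.3, -0.2, 0.1]
width: 87.8
```

Call:
apply_moves(
  commands=[
    [[0,0,0.01,0],[0,0,0.03,0],[0,0,0.06,0],[0,0,0.1,0],[0,0,0.14,0],[0,0,0.17,0],[0,0,0.18,0],[0,0,0.18,0]],
  ],
)

```text
t: 21.58
ee_pos: [497.0, -17.8, 417.7]
orientation: [0.001, 1.57, -0.001]
ft_force: [0.7, -0.8, -0.5]
width: 87.6
```

Call:
apply_moves(
  commands=[
    [[-0.02,0.03,0,0],[-0.04,0.07,0,0],[-0.06,0.11,0,0],[-0.07,0.15,0,0],[-0.08,0.19,0,0],[-0.08,0.21,0,0],[-0.08,0.22,0,0],[-0.08,0.22,0,0]],
  ],
)

```text
t: 22.58
ee_pos: [417.0, 202.3, 416.6]
orientation: [-0.001, 1.572, -0.001]
ft_force: [-0.6, -0.0, 0.6]
width: 88.1
```

Run:
```python
from h import *
d=shot('scene','scene12.png')
for l in ['stamp_mid','plate_top','garlic_bulb','shaker','kitchen_timer']: print(l,[(np.round(r['position'],1),r['conf']) for r in models.place_of('scene',l)][:2])
o=readout.get_obs();print(o['t'],o['ee_pos'],o['ft_force'],o['width'])
im=cv2.resize(cv2.imread('pics/scene12.png'),None,fx=1.5,fy=1.5)
im2=cv2.resize(cv2.imread('pics/scene12.png')[210:330,240:360],None,fx=4,fy=4,interpolation=cv2.INTER_CUBIC)
a=np.linspace(0,2*np.pi,60)
for r,zz in [(27,12),(27,26),(22,62),(22,90)]:
    q=(proj(d,np.c_[497+r*np.cos(a),-17.8+r*np.sin(a),0*a+zz])+.5-[240,210])*4
    cv2.polylines(im2,[q.astype(np.int32).reshape(-1,1,2)],True,(0,255,0),1)
cv2.imwrite('pics/s12.png',im);cv2.imwrite('pics/c12.png',im2)
```

```text
stamp_mid [(array([499.6, -19. ,  54.6]), 0.78)]
plate_top [(array([657.2, 129.9,  51.8]), 0.86)]
garlic_bulb [(array([493.9, 126.7,  -0.9]), 0.81), (array([499.9, -20.2,  56.8]), 0.23)]
shaker [(array([646.5, -59. ,  -1.5]), 0.59)]
kitchen_timer [(array([600.1, 355.6,   3.9]), 0.64)]
22.875 [417.21172956 201.62859207 417.46243941] [-0.53882333  0.55304269  0.02584846] 87.59904332510754
```

View pics/s12.png

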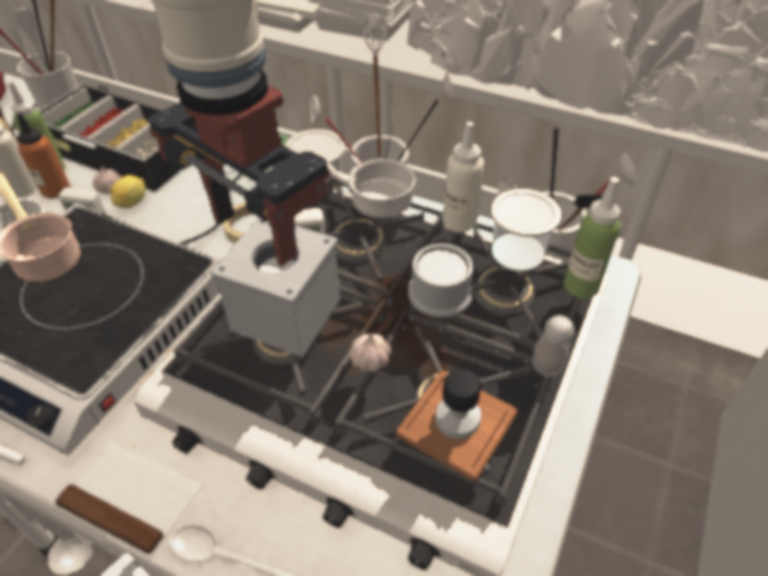

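View pics/c12.png

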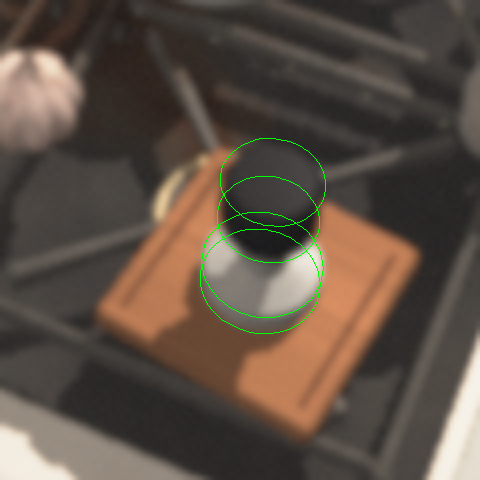

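The stamp stands upright mid-board and matches the upright overlay. The plate is up, the bystanders are in place and the arm is clear, so I'll hand in.

```bash
python3 -c "
from workcell import workorder
print(workorder.close_job())"
```

```text
the job is handed in; nothing more can be done
None
```

I ran the whole sequence and handed the job in at about 23 s of the 67 s allowed; no verdict was reported.

- **Holder:** I pushed the stamp down about 12 mm to the hard stop. The last reading was about 18 N at the wrist. After a quick retreat it sprang up by itself. I gripped the knob (43 mm opening) and lifted the stamp straight out.
- **Mould:** I pressed the plate down about 15 mm to a hard stop. It stayed there for about 1 s with roughly 11–14 N of contact force (wrist force plus the stamp's weight). The plate came back up afterwards.
- **Board:** I set the stamp down on the middle of the board. While seating it the wrist reading peaked at about 30 N, which I eased off before opening the fingers.

**Last checks:**
- The stamp matches an upright overlay at the board's centre, about 1–3 mm off by the network's estimate.
- The plate read 54 mm just after the press and 51.8 mm in the last look. The limit is 51 mm and the network is only good to about 4 mm, so that margin is thin; in the picture the plate looks fully up.
- The garlic, shaker and timer are where they were, within measurement noise.
- The arm is clear of everything.

I could not measure the plate's tilt on its stop directly. I judged it level because the stamp was held upright and centred over the mould.

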